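# Load spare jaw blocks into the tray, tongues one way

## Task

Put the two tongued aluminium blocks into the dark steel tray, one in each pocket, standing upright as they do now, square with the tray and down on the pocket floor, with both tongues pointing towards the tray's finger tab. Set them down rather than dropping them, and leave the plain block without a tongue where it is.

Things in the scene. Friction and masses are not known exactly. Their poses are not given: they have to be found in the camera images.
- tray: Low dark steel tray fixed to the table, 209 x 66, rim 12 high, walls 3 thick. A cross wall makes two pockets in line, each 100 x 60 inside. A flat finger tab 30 x 34 with a pale round mark sticks out at rim height from one short end. Origin: centre of the underside; x points along the tray to the tab, y across, z up. Pocket centres at x = +52 and -52, y = 0, pocket floor at z = 3.
- block_a: Loose upright aluminium block, 200 g. Main body 50 long x 32 wide x 42 high, upright sides, black screw hole on top; a tongue 22 long, 14 wide, 20 high sticks out from the middle of one end (72 overall). Origin: underside, middle of the 72; x points along the block to the tongue tip (x = +36), main body centre at x = -11, y across, z up. Either block may go in either pocket.
- block_b: Same as block_a: Loose upright aluminium block, 200 g. Main body 50 long x 32 wide x 42 high, upright sides, black screw hole on top; a tongue 22 long, 14 wide, 20 high sticks out from the middle of one end (72 overall). Origin: underside, middle of the 72; x points along the block to the tongue tip (x = +36), main body centre at x = -11, y across, z up. 
- plain_block: Plain aluminium block without a tongue, 60 x 32 x 42 high, about 220 g, with the same black screw hole on top, loose on the table; it does not belong in the tray. Origin: centre of the underside; x along its 60 mm, z up.

How it is judged:
By the outcome, as a careful person would: the job done as asked, in the order asked, and still so for the second after the job is handed in, with the robot touching nothing.
It also fails if it takes over 64 s, if anything falls off the work surface, if the arm or the gripper's body presses on something with over 40 N, if the wrist force passes 120 N, or if a joint passes its speed limit or range.

## Robot

A 6-joint arm with a two-finger parallel gripper is mounted at the origin on the work surface. World frame = base frame: x ahead of the robot, y to its left, z up, the work surface at z = 0. Lengths are in m, angles in rad, forces in N, time in s.
With the tool pointing down it reaches from about 0.375 to 0.9 m from the base axis. Payload 3.1 kg.
Tool frame: the origin (TCP) lies where the fingers leave the gripper's body, on its centre line; the fingertips stand manip.tip_reach ahead of it and the grasp point (between the pads) lies 54 mm ahead of it (manip.tip_reach is the distance from the TCP to the fingertips, in m); z points along the fingers, y is the direction in which the jaws open and shut (so a half turn about z gives the same grasp; the last joint's range is limited). The gripper opens to 85 mm and grips with 20 to 120 N. Pads are 22 mm wide; open, the fingers measure 114 mm over their backs; the gripper's body (76 mm by 85 mm) begins 54 mm behind the grasp point. The pads swing forward as they close: fully open they stand 13 mm farther back than shut.
Start: joints at [-1.302, 0.527, 1.433, -0, 1.181, -0.178], TCP at [0.27, -0.564, 0.304] pointing down, gripper open.
Joint ranges: [-3.08, 3.08], [-0.75, 2.2], [0.22, 2.44], [-1.43, 4.57], [0, 2.65], [-2.85, 2.85]. Speed limits (rad/s): [2.79, 2.79, 3.14, 3.14, 3.14, 3.14].

## Interface

Orientations are given as a unit quaternion [x, y, z, w].
In Python, from station import manip, cams, order gives the robot as it stands. The module is installed in compiled form; this text tells all that it offers.
- The arm moves only by the tool drive_tool, never from a script. Its arguments are lists of equal length, an entry for each row: "linear": the shift along the tool's x, y, z in mm, a list of three; "rot": the turn, a rotation vector about the tool's x, y, z in degrees, a list of three; "hand": the finger opening in mm, from 0 to 85.4. A call has 1 to 20 rows; each row shifts and turns the pose as measured when the row begins, along the tool's axes as they then stand; what a row does not reach is not made up. A row lasts 1/12 s, in which the tool goes at most 41.7 mm and 7.16 degrees, less where a joint would pass 70% of its speed; a pose out of reach is approached as far as the arm can. A call with a gripper value outside its range is refused whole. The fingers move at their own pace and stop on an object; "force" is the grip in N (left out, the last holds). Time passes only in rows, so rows that do not move let the fingers close. It gives the time, the measured TCP pose, the force and the opening at its end, in the units of the state.
- manip.sense(): the state, without advancing time (a new reading comes with each control period).
- cams.snapshot(name): name is "scene" or "top" or "wrist"; returns the picture (400x640x3 uint8, red, green, blue); there is no depth.
- cams.camera_model(name): a dict with "vfov" (degrees; the focal length in pixels is half the picture's height over the tangent of half this angle, whatever the lens; pixels are square), "cx", "cy" (the principal point, pixels), "k1" (the pictures are not rectified: a ray, as slopes to the right and down, at radius r is drawn at 1 + k1 r^2 times it, then the intrinsics apply), "rvec" (rotation vector, rad) and "tvec" (3), from world to camera coordinates, as OpenCV has them. Camera axes: x right, y down, z forward; pixel columns grow to the right and rows downward; lengths in m; the calibration is good to about 2 mm. A picture is of the moment at which its call begins: read the wrist's pose just before it. camera_model takes no time and is no camera call; for the wrist camera it gives the pose at the moment of the call.
- order.sign_off(): hands the job in, once; it reports no verdict.
Trained networks look in the newest picture that a camera, given by its name, has taken for a name from the list of things; names that differ only in an ending like _2 or _b are one class to them, and where a whole thing is asked for, a point or a joint stands for the part that bears it (a point fixed in the world has none). Each returns a list of dicts, best first, with "score" (0 to 1); they miss things now and then, are a little off and sometimes report something else, mostly with a low value. They report only what shows in the picture. A call takes as long as a camera call.
- cams.regions_of(label, camera): "pixels" (400x640 bool, what is visible of it) and "rect" ([left, top, right, bottom] in pixels, round what is visible of it).
- cams.spot_point(label, camera): "at" ([column, row] in pixels: a listed point, or the origin of a listed thing).
The state is a dict: "t": time; "q": joint angles; "qd": joint speeds; "tau": joint torques, N m; "tcp_pos": TCP position; "tool_rot": TCP orientation; "force": force on the tool from outside, world axes, zero at the start; "ft_torque": the same for the moment, N m; "finger_gap": opening from 0.0 (shut) to 1.0 (fully open).
Only numpy, scipy, OpenCV 4.12 (cv2) and the standard library are available. Lean on these libraries where they do the work, as an engineer would, in place of code of your own. Each camera call takes 0.05 s, during which the arm holds its last target. There are 200 camera calls.

## Working session

There is one attempt and no reset: what is moved stays moved. The work goes in short steps, Python scripts to look and compute and a tool call to move; the robot and the scene stay as the last step left them, time stands still between calls to the robot, and variables do not carry over. Pictures are saved under pics/ and viewed, about 8 in all and at most 12, crops included, and the job is handed in when it is done.

Besides the shell and the picture viewer there is one more tool, called after "Call:" as name(argument=value, ...) on one line, values as JSON. drive_tool: Moves the arm, as the interface text tells. Its arguments: {"type":"object","properties":{"linear":{"type":"array","items":{"type":"array","items":{"type":"number"}}},"rot":{"type":"array","items":{"type":"array","items":{"type":"number"}}},"hand":{"type":"array","items":{"type":"number"}},"force":{"type":"number"}},"required":["linear","rot","hand"]}

```bash
mkdir -p pics
cat > h.py <<'E'
import numpy as np, cv2
from station import manip, cams, order
from scipy.spatial.transform import Rotation as R
def K(m):
    f=200/np.tan(np.radians(m['vfov'])/2); return f,m['cx'],m['cy'],m['k1']
def ray(m,uv):
    f,cx,cy,k1=K(m); d=(np.asarray(uv,float)-[cx,cy])/f; s=d.copy()
    for _ in range(20): s=d/(1+k1*(s**2).sum(-1,keepdims=True))
    Rm=R.from_rotvec(m['rvec']).as_matrix(); o=-Rm.T@np.array(m['tvec'])
    v=np.concatenate([s,np.ones(s.shape[:-1]+(1,))],-1)@Rm
    return o,v
def toz(m,uv,z):
    o,v=ray(m,uv); return o+v*((z-o[2])/v[...,2:])
def proj(m,P):
    f,cx,cy,k1=K(m); Rm=R.from_rotvec(m['rvec']).as_matrix()
    c=np.asarray(P,float)@Rm.T+np.array(m['tvec']); s=c[...,:2]/c[...,2:]
    return f*s*(1+k1*(s**2).sum(-1,keepdims=True))+[cx,cy]
def save(n,im): cv2.imwrite('pics/'+n+'.png',im[...,::-1])
E
python3 - <<'E'
from h import *
s=manip.sense(); print(s, manip.tip_reach)
for c in ['top','scene']:
    im=cams.snapshot(c); save(c+'1',im); m=cams.camera_model(c); print(c,m)
    for l in ['tray','block_a','plain_block']:
        for d in cams.regions_of(l,c): print(l,'reg',round(d['score'],2),d['rect'])
        for d in cams.spot_point(l,c): print(l,'pt',round(d['score'],2),d['at'],toz(m,d['at'],0).round(4))
E
```

```text
{'t': 0.0, 'q': array([-1.30255152e+00,  5.28478871e-01,  1.43391116e+00,  1.99183123e-05,
        1.18137823e+00, -1.78487146e-01]), 'qd': array([-0.00077789, -0.00091605,  0.00137894,  0.00183529,  0.00157297,
        0.00068057]), 'tau': array([ 1.61074395e-04, -4.42348480e+01, -1.78024077e+01, -3.42890071e-04,
        8.39717919e-03, -6.80063749e-06]), 'tcp_pos': array([ 0.26989987, -0.56309913,  0.30292281]), 'tool_rot': array([ 9.75157629e-01,  2.21509402e-01, -3.96029322e-05, -1.08712343e-03]), 'force': array([0.42963364, 0.04899881, 0.19809231]), 'ft_torque': array([ 0.00527125, -0.05917444, -0.00965606]), 'finger_gap': 0.9974149501840281} 0.0726
top {'vfov': 45.55764067461183, 'cx': 322.64505713856846, 'cy': 193.83537987514384, 'k1': -0.08954774806633661, 'rvec': array([ 2.19921522, -2.16372802,  0.09692856]), 'tvec': array([-0.0184762 ,  0.55226841,  0.8326082 ])}
tray reg 0.97 [151.4, 153.1, 256.8, 262.4]
tray pt 0.97 [205.4, 212.0] [0.5172 0.2064 0.    ]
block_a reg 0.6 [362.1, 138.9, 384.4, 181.1]
block_a reg 0.57 [358.0, 217.7, 401.9, 245.0]
block_a pt 0.65 [370.9, 160.3] [ 0.6185 -0.0983  0.    ]
block_a pt 0.64 [375.9, 231.1] [ 0.4873 -0.1085  0.    ]
plain_block reg 0.92 [435.0, 168.8, 481.7, 202.2]
plain_block pt 0.9 [451.3, 185.6] [ 0.5738 -0.2491  0.    ]
scene {'vfov': 43.00201479316307, 'cx': 322.28550103548065, 'cy': 203.6396449055236, 'k1': -0.136910548760677, 'rvec': array([ 1.51386226,  2.04348201, -0.8204937 ]), 'tvec': array([ 0.16735503, -0.35308549,  1.26742276])}
tray reg 0.6 [399.6, 179.9, 502.4, 284.0]
tray pt 0.69 [444.7, 225.7] [0.512  0.2017 0.    ]
block_a reg 0.61 [260.0, 155.0, 299.4, 187.9]
block_a reg 0.58 [247.9, 201.5, 276.6, 249.8]
block_a pt 0.9 [278.5, 178.5] [ 0.4855 -0.117   0.    ]
block_a pt 0.61 [262.2, 230.6] [ 0.6177 -0.0987  0.    ]
plain_block reg 0.71 [176.4, 168.7, 205.0, 208.6]
plain_block pt 0.71 [191.6, 193.9] [ 0.573  -0.2562  0.    ]
```

View pics/top1.png

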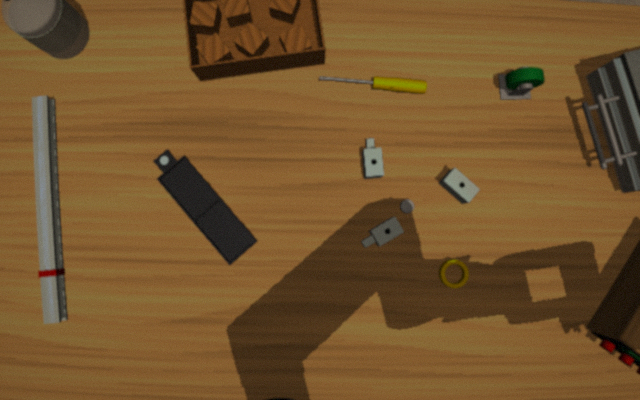

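View pics/scene1.png

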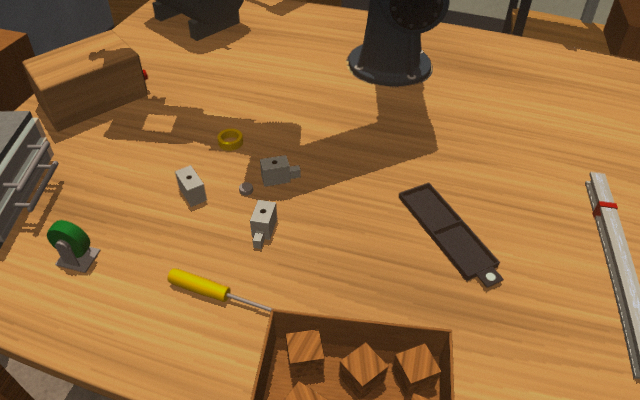

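The top view shows the tray at (205,212) with its tab at the upper left. Block 1 is at (373,160) with its tongue up. Block 2 is at (387,231) with its tongue to the left. The plain block is at (460,185), and a small knob lies at (406,206) near block 2. The scene view agrees. Next I'll fit poses to the masks.

```bash
cat >> h.py <<'E'
from scipy.optimize import minimize
BLK=[((-.036,.014),(-.016,.016),(0,.042)),((.014,.036),(-.007,.007),(0,.020))]
TRAY=[((-.1045,.1045),(-.033,.033),(0,.012)),((.1045,.1345),(-.017,.017),(.009,.012))]
def render(m,boxes,p,S=4,z0=0):
    im=np.zeros((400*S,640*S),np.uint8); Rz=R.from_euler('z',p[2]).as_matrix()
    for b in boxes:
        P=np.array([[x,y,z+z0] for x in b[0] for y in b[1] for z in b[2]])@Rz.T+[p[0],p[1],0]
        h=cv2.convexHull(((proj(m,P)+.5)*S).astype(np.float32)).astype(np.int32)
        cv2.fillConvexPoly(im,h,255)
    return cv2.resize(im,(640,400),interpolation=cv2.INTER_AREA)/255.
def fit(views,boxes,p0,z0=0):
    def cost(q):
        p=[q[0]/1000,q[1]/1000,q[2]*.02]; c=0
        for m,mask in views:
            r=render(m,boxes,p,z0=z0); c+=1-np.minimum(r,mask).sum()/np.maximum(r,mask).sum()
        return c/len(views)
    q0=np.array([p0[0]*1000,p0[1]*1000,p0[2]/.02])
    r=minimize(cost,q0,method='Nelder-Mead',options=dict(initial_simplex=q0+np.array([[0,0,0],[6,0,0],[0,6,0],[0,0,6]]),xatol=.1,fatol=1e-4))
    return np.array([r.x[0]/1000,r.x[1]/1000,r.x[2]*.02]),r.fun
E
python3 - <<'E'
from h import *
M={}
for c in ['top','scene']:
    cams.snapshot(c); m=cams.camera_model(c)
    for l in ['tray','block_a','plain_block']:
        M[c,l]=[(m,d['pixels'].astype(float),d['rect']) for d in cams.regions_of(l,c) if d['score']>.4]
        print(c,l,[d[2] for d in M[c,l]])
near=lambda c,l,p:min(M[c,l],key=lambda d:np.hypot(*(proj(d[0],[p[0],p[1],.02])-[(d[2][0]+d[2][2])/2,(d[2][1]+d[2][3])/2])))[:2]
PB=[((-.03,.03),(-.016,.016),(0,.042))]
for n,l,bx,p0 in [('tray','tray',TRAY,(.517,.205,.9)),('b1','block_a',BLK,(.618,-.0985,0.)),('b2','block_a',BLK,(.487,-.113,2.0)),('plain','plain_block',PB,(.573,-.252,-2.4))]:
    for cs in (['top'],['scene'],['top','scene']):
        p,f=fit([near(c,l,p0) for c in cs],bx,p0); print(n,cs,p.round(4),round(np.degrees(p[2]),1),round(f,3))
E
```

```text
top tray [[153.1, 154.5, 257.3, 261.6]]
top block_a [[360.1, 217.4, 405.5, 246.0], [360.0, 138.0, 383.6, 181.3]]
top plain_block [[436.0, 167.2, 480.9, 205.3]]
scene tray [[403.8, 181.2, 502.1, 287.5]]
scene block_a [[247.5, 198.8, 276.2, 250.4], [260.1, 153.9, 301.4, 189.5]]
scene plain_block [[176.1, 166.7, 203.3, 206.1]]
tray ['top'] [0.5221 0.2029 0.7389] 42.3 0.04
tray ['scene'] [0.5218 0.204  0.7354] 42.1 0.035
tray ['top', 'scene'] [0.5217 0.2034 0.7394] 42.4 0.04
b1 ['top'] [ 0.6218 -0.097   0.0935] 5.4 0.052
b1 ['scene'] [ 0.6201 -0.0969  0.1012] 5.8 0.043
b1 ['top', 'scene'] [ 0.6214 -0.0968  0.1091] 6.3 0.053
b2 ['top'] [ 0.4821 -0.1138  2.1144] 121.1 0.067
b2 ['scene'] [ 0.4817 -0.1133  2.0997] 120.3 0.045
b2 ['top', 'scene'] [ 0.4822 -0.1138  2.1143] 121.1 0.058
plain ['top'] [ 0.572  -0.2558 -2.2335] -128.0 0.083
plain ['scene'] [ 0.574  -0.2529 -2.3009] -131.8 0.093
plain ['top', 'scene'] [ 0.5719 -0.2559 -2.2761] -130.4 0.091
```

```bash
cat >> h.py <<'E'
from scipy.linalg import logm
def go(x,y,z,yaw,n):
    s=manip.sense(); Rt=R.from_quat(s['tool_rot']); T0=np.eye(4);T0[:3,:3]=Rt.as_matrix();T0[:3,3]=s['tcp_pos']
    c,sn=np.cos(np.radians(yaw)),np.sin(np.radians(yaw)); T1=np.eye(4); T1[:3,:3]=np.array([[c,sn,0],[sn,-c,0],[0,0,-1]]); T1[:3,3]=[x,y,z]
    L=np.real(logm(np.linalg.inv(T0)@T1))
    print('n',n,'lin mm/row',(L[:3,3]*1000/n).round(1),'rot deg/row',np.degrees([L[2,1],L[0,2],L[1,0]]/np.float64(n)).round(2),'t',round(s['t'],2),'q',s['q'].round(2),'F',s['force'].round(1),'gap',round(s['finger_gap'],3))
E
python3 -c "
from h import *
go(.6105,-.098,.20,5.8,20)"
```

```text
n 20 lin mm/row [ 22.8 -17.9   5.2] rot deg/row [ 0.   -0.    0.99] t 1.1 q [-1.3   0.53  1.43  0.    1.18 -0.18] F [ 0.3  0.2 -0.3] gap 1.0
```

Call:
drive_tool(linear=[[22.8,-17.9,5.2],[22.8,-17.9,5.2],[22.8,-17.9,5.2],[22.8,-17.9,5.2],[22.8,-17.9,5.2],[22.8,-17.9,5.2],[22.8,-17.9,5.2],[22.8,-17.9,5.2],[22.8,-17.9,5.2],[22.8,-17.9,5.2],[22.8,-17.9,5.2],[22.8,-17.9,5.2],[22.8,-17.9,5.2],[22.8,-17.9,5.2],[22.8,-17.9,5.2],[22.8,-17.9,5.2],[22.8,-17.9,5.2],[22.8,-17.9,5.2],[22.8,-17.9,5.2],[22.8,-17.9,5.2]], rot=[[0,0,1],[0,0,1],[0,0,1],[0,0,1],[0,0,1],[0,0,1],[0,0,1],[0,0,1],[0,0,1],[0,0,1],[0,0,1],[0,0,1],[0,0,1],[0,0,1],[0,0,1],[0,0,1],[0,0,1],[0,0,1],[0,0,1],[0,0,1]], hand=[60,60,60,60,60,60,60,60,60,60,60,60,60,60,60,60,60,60,60,60], force=50)

```text
t: 2.77
tcp_pos: [0.6257, -0.0884, 0.1951]
tool_rot: [0.999, 0.034, 0.002, 0.008]
force: [0.6, -1.1, -0.1]
finger_gap: 0.704
```

```bash
python3 -c "
from h import *
s=manip.sense();print(s['tcp_pos'])
go(.6105,-.098,.16,5.8,8)"
```

```text
[ 0.62567625 -0.08844911  0.19511852]
n 8 lin mm/row [-2.   1.   4.4] rot deg/row [ 0.11 -0.03 -0.24] t 2.77 q [-0.31  0.67  1.51 -0.02  0.95  1.2 ] F [ 0.6 -1.1 -0.1] gap 0.704
```

Call:
drive_tool(linear=[[-2,1,4.4],[-2,1,4.4],[-2,1,4.4],[-2,1,4.4],[-2,1,4.4],[-2,1,4.4],[-2,1,4.4],[-2,1,4.4],[0,0,0]], rot=[[0.1,0,-0.25],[0.1,0,-0.25],[0.1,0,-0.25],[0.1,0,-0.25],[0.1,0,-0.25],[0.1,0,-0.25],[0.1,0,-0.25],[0.1,0,-0.25],[0,0,0]], hand=[60,60,60,60,60,60,60,60,60])

```text
t: 3.52
tcp_pos: [0.6101, -0.0981, 0.156]
tool_rot: [0.999, 0.054, 0.002, -0.0]
force: [-1.3, 0.9, -0.7]
finger_gap: 0.705
```

```bash
cat >> h.py <<'E'
def look(n,p0):
    m=cams.camera_model('wrist'); im=cams.snapshot('wrist'); im=im.copy()
    for d in cams.regions_of('block_a','wrist'):
        print(d['score'],d['rect'])
        if d['score']>.4:
            p,f=fit([(m,d['pixels'].astype(float))],BLK,p0); print('wrist fit',p.round(4),np.degrees(p[2]).round(1),round(f,3),'body',(p[:2]-.011*np.array([np.cos(p[2]),np.sin(p[2])])).round(4))
            r=(render(m,BLK,p)*255).astype(np.uint8); cs,_=cv2.findContours((r>127).astype(np.uint8),0,2); cv2.drawContours(im,cs,-1,(255,0,0),1)
    save(n,im)
E
python3 -c "
from h import *
look('w1',(.6214,-.0968,.1))
print(manip.sense()['tcp_pos'])
go(.6105,-.098,.086,5.8,10)"
```

```text
0.96 [294.7, 309.7, 362.5, 340.9]
wrist fit [ 0.6214 -0.0968  0.1   ] 5.7 1.0 body [ 0.6105 -0.0979]
0.66 [300.2, 147.4, 349.9, 253.6]
wrist fit [ 0.6214 -0.0986  0.0932] 5.3 0.059 body [ 0.6104 -0.0997]
0.52 [0.0, 238.5, 89.9, 358.8]
wrist fit [ 0.6214 -0.0968  0.1   ] 5.7 1.0 body [ 0.6105 -0.0979]
[ 0.61101814 -0.09786188  0.15680432]
n 10 lin mm/row [-0.1  0.   7.1] rot deg/row [ 0.   -0.04  0.04] t 3.62 q [-0.34  0.71  1.57  0.    0.86  1.12] F [ 0.4  0.1 -1.1] gap 0.704
```

View pics/w1.png

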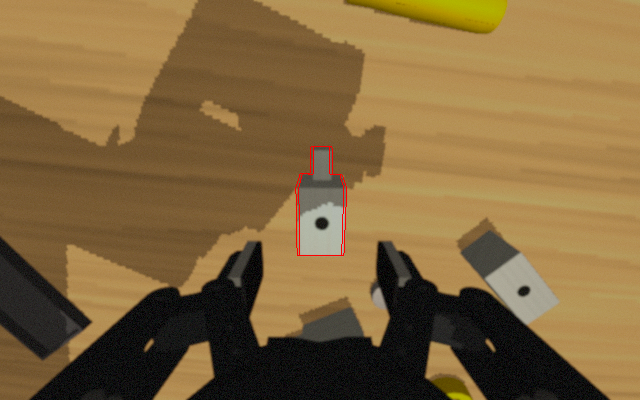

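The wrist view shows block 1 at (322,215), centred between the jaws, and the fit outline agrees to about 1.5 mm. Descending now.

Call:
drive_tool(linear=[[0,0.1,7.1],[0,0.1,7.1],[0,0.1,7.1],[0,0.1,7.1],[0,0.1,7.1],[0,0.1,7.1],[0,0.1,7.1],[0,0.1,7.1],[0,0.1,7.1],[0,0.1,6.5],[0,0,0],[0,0,0],[0,0,0],[0,0,0],[0,0,0],[0,0,0],[0,0,0]], rot=[[0,0,0],[0,0,0],[0,0,0],[0,0,0],[0,0,0],[0,0,0],[0,0,0],[0,0,0],[0,0,0],[0,0,0],[0,0,0],[0,0,0],[0,0,0],[0,0,0],[0,0,0],[0,0,0],[0,0,0]], hand=[60,60,60,60,60,60,60,60,60,60,60,20,20,20,20,20,20], force=50)

```text
t: 5.03
tcp_pos: [0.6126, -0.0984, 0.0786]
tool_rot: [0.999, 0.055, 0.004, 0.0]
force: [-0.2, -0.5, -2.3]
finger_gap: 0.369
```

```bash
python3 -c "
from h import *
s=manip.sense(); print(s['tcp_pos'])
go(.6105,-.098,.16,5.8,6)"
```

```text
[ 0.61260234 -0.09841037  0.07857035]
n 6 lin mm/row [ -0.3  -0.1 -13.6] rot deg/row [ 0.01 -0.07  0.08] t 5.03 q [-0.34  0.83  1.59  0.    0.72  1.12] F [-0.2 -0.5 -2.3] gap 0.369
```

The jaws hold the block (31.5 mm), but about 7 mm too low to clear the rim. I'll regrip higher and take out the small tilt.

Call:
drive_tool(linear=[[0,0,0],[0,0,0],[-0.3,0,-3],[-0.3,0,-3],[-0.3,0,-3],[0,0,0],[0,0,0],[0,0,0],[0,0,0],[0,0,0],[0,0,0],[0,0,0]], rot=[[0,0,0],[0,0,0],[0,-0.15,0],[0,-0.15,0],[0,-0.15,0],[0,0,0],[0,0,0],[0,0,0],[0,0,0],[0,0,0],[0,0,0],[0,0,0]], hand=[50,50,50,50,50,50,50,20,20,20,20,20], force=50)

```text
t: 6.03
tcp_pos: [0.613, -0.099, 0.091]
tool_rot: [0.999, 0.055, 0.002, 0.001]
force: [0.2, 0.0, 1.5]
finger_gap: 0.364
```

```bash
python3 -c "
from h import *
s=manip.sense(); print(s['tcp_pos'])
go(.6105,-.098,.16,5.8,5)"
```

```text
[ 0.61299689 -0.09897643  0.09098182]
n 5 lin mm/row [ -0.5  -0.2 -13.8] rot deg/row [ 0.03 -0.04  0.09] t 6.03 q [-0.34  0.81  1.58 -0.    0.75  1.12] F [0.2 0.  1.5] gap 0.364
```

Call:
drive_tool(linear=[[0,0,-8],[0,0,-14],[0,0,-14],[0,0,-14],[0,0,-14],[0,0,-8],[0,0,0]], rot=[[0,0,0],[0,0,0],[0,0,0],[0,0,0],[0,0,0],[0,0,0],[0,0,0]], hand=[20,20,20,20,20,20,20])

```text
t: 6.62
tcp_pos: [0.6096, -0.0978, 0.1635]
tool_rot: [0.999, 0.055, -0.004, -0.001]
force: [0.4, 1.0, -1.5]
finger_gap: 0.367
```

```bash
python3 -c "
from h import *
s=manip.sense(); print(s['tcp_pos'])
go(.5541,.2327,.15,42.3,18)"
```

```text
[ 0.60960708 -0.09775212  0.16351546]
n 18 lin mm/row [  4.8 -18.3   0.8] rot deg/row [-0.01  0.02 -2.  ] t 6.62 q [-0.34  0.7   1.56 -0.    0.89  1.12] F [ 0.4  1.  -1.5] gap 0.367
```

Call:
drive_tool(linear=[[4.8,-18.3,0.8],[4.8,-18.3,0.8],[4.8,-18.3,0.8],[4.8,-18.3,0.8],[4.8,-18.3,0.8],[4.8,-18.3,0.8],[4.8,-18.3,0.8],[4.8,-18.3,0.8],[4.8,-18.3,0.8],[4.8,-18.3,0.8],[4.8,-18.3,0.8],[4.8,-18.3,0.8],[4.8,-18.3,0.8],[4.8,-18.3,0.8],[4.8,-18.3,0.8],[4.8,-18.3,0.8],[4.8,-18.3,0.8],[2,-8,0],[0,0,0]], rot=[[0,0,-2],[0,0,-2],[0,0,-2],[0,0,-2],[0,0,-2],[0,0,-2],[0,0,-2],[0,0,-2],[0,0,-2],[0,0,-2],[0,0,-2],[0,0,-2],[0,0,-2],[0,0,-2],[0,0,-2],[0,0,-2],[0,0,-2],[0,0,-1],[0,0,0]], hand=[20,20,20,20,20,20,20,20,20,20,20,20,20,20,20,20,20,20,20])

```text
t: 8.2
tcp_pos: [0.5514, 0.2352, 0.1367]
tool_rot: [0.931, 0.364, -0.013, -0.005]
force: [0.7, 0.1, -1.8]
finger_gap: 0.365
```

```bash
python3 -c "
from h import *
s=manip.sense(); print(s['tcp_pos'])
go(.5541,.2327,.11,42.3,8)"
```

```text
[0.55144032 0.23517024 0.13668014]
n 8 lin mm/row [0.1 0.5 3.3] rot deg/row [-0.13  0.15  0.06] t 8.2 q [0.21 0.73 1.61 0.01 0.84 1.03] F [ 0.7  0.1 -1.8] gap 0.365
```

Call:
drive_tool(linear=[[0.1,0.5,3.3],[0.1,0.5,3.3],[0.1,0.5,3.3],[0.1,0.5,3.3],[0.1,0.5,3.3],[0.1,0.5,3.3],[0.1,0.5,2],[0,0,0]], rot=[[-0.15,0.17,0.06],[-0.15,0.17,0.06],[-0.15,0.17,0.06],[-0.15,0.17,0.06],[-0.15,0.17,0.06],[-0.15,0.17,0.06],[-0.15,0.17,0.06],[0,0,0]], hand=[20,20,20,20,20,20,20,20])

```text
t: 8.87
tcp_pos: [0.5564, 0.2279, 0.1113]
tool_rot: [0.934, 0.358, 0.001, 0.001]
force: [-1.0, 0.2, -2.3]
finger_gap: 0.366
```

```bash
python3 -c "
from h import *
s=manip.sense(); print(s['tcp_pos'])
go(.5541,.2327,.096,42.3,4)
im=cams.snapshot('wrist'); save('w2',im)
m=cams.camera_model('scene');im=cams.snapshot('scene'); save('s2',cv2.resize(im[130:330,340:580],None,fx=3,fy=3))
"
```

```text
[0.55638655 0.2279303  0.11126443]
n 4 lin mm/row [ 0.4 -1.3  3.8] rot deg/row [ 0.04 -0.   -0.1 ] t 8.87 q [ 0.2   0.76  1.63 -0.    0.75  1.05] F [-1.   0.2 -2.3] gap 0.366
```

View pics/w2.png

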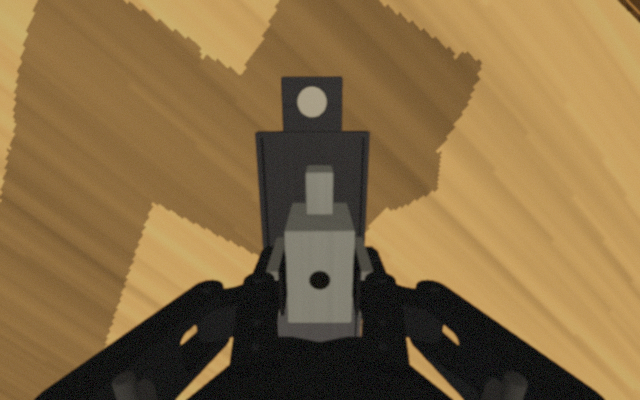

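View pics/s2.png

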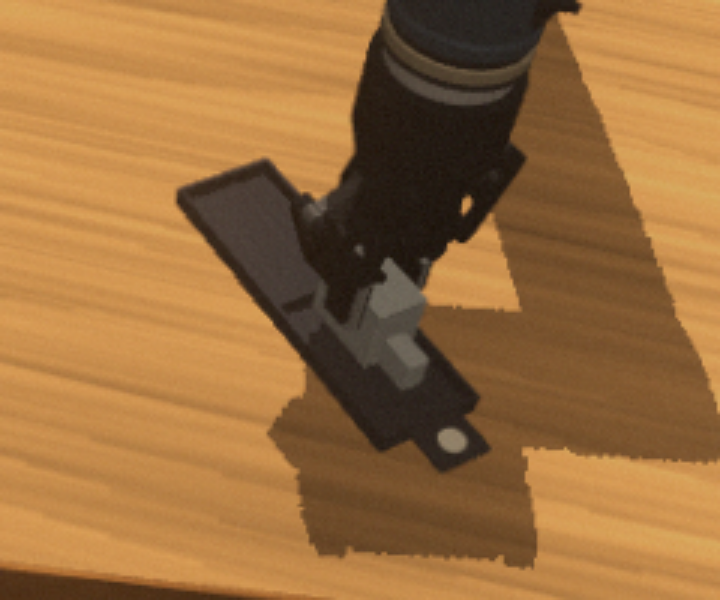

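The wrist view shows the block square with the tray, its tongue (319,168) pointing to the tab (312,102), and about 5 mm right of centre. The scene crop shows it in the tab-side pocket area. I'll lower it slowly with that correction.

Call:
drive_tool(linear=[[0.4,-1.2,3],[0.4,-1.2,3],[0.4,-1.2,2.5],[0.4,-1.2,2],[0,0,1],[0,0,0],[0,0,0]], rot=[[0.04,0,-0.1],[0.04,0,-0.1],[0.04,0,-0.1],[0.04,0,-0.1],[0,0,0],[0,0,0],[0,0,0]], hand=[20,20,20,20,20,20,20])

```text
t: 9.55
tcp_pos: [0.5545, 0.234, 0.0995]
tool_rot: [0.932, 0.362, 0.001, -0.0]
force: [0.8, 0.2, -1.9]
finger_gap: 0.362
```

```bash
python3 -c "
from h import *
s=manip.sense(); print(s['tcp_pos'])
go(.5541,.2327,.093,42.3,3)
"
```

```text
[0.55451302 0.23402336 0.09952958]
n 3 lin mm/row [-0.4  0.2  2.2] rot deg/row [ 0.01 -0.03  0.04] t 9.55 q [0.21 0.78 1.63 0.   0.73 1.04] F [ 0.8  0.2 -1.9] gap 0.362
```

Call:
drive_tool(linear=[[0,0.3,1.5],[0,0.3,1.2],[0,0,1],[0,0,0.6],[0,0,0],[0,0,0]], rot=[[0,0,0],[0,0,0],[0,0,0],[0,0,0],[0,0,0],[0,0,0]], hand=[20,20,20,20,20,20])

```text
t: 10.05
tcp_pos: [0.5552, 0.2335, 0.095]
tool_rot: [0.932, 0.362, 0.001, -0.0]
force: [0.3, -0.8, -1.5]
finger_gap: 0.363
```

Call:
drive_tool(linear=[[0,0,0.6],[0,0,0.6],[0,0,0.6],[0,0,0]], rot=[[0,0,0],[0,0,0],[0,0,0],[0,0,0]], hand=[20,20,20,20])

```text
t: 10.38
tcp_pos: [0.5554, 0.2335, 0.0942]
tool_rot: [0.932, 0.362, 0.002, 0.0]
force: [0.0, 0.1, -3.1]
finger_gap: 0.365
```

Call:
drive_tool(linear=[[0,0,0.7],[0,0,0.7],[0,0,0.7],[0,0,0]], rot=[[0,-0.1,0],[0,-0.1,0],[0,0,0],[0,0,0]], hand=[20,20,20,20])

```text
t: 10.72
tcp_pos: [0.5557, 0.2337, 0.0942]
tool_rot: [0.932, 0.362, 0.001, 0.001]
force: [-0.1, 0.4, -2.0]
finger_gap: 0.36
```

Call:
drive_tool(linear=[[0,0,1],[0,0,1],[0,0,1],[0,0,0]], rot=[[0,0,0],[0,0,0],[0,0,0],[0,0,0]], hand=[20,20,20,20])

```text
t: 11.05
tcp_pos: [0.5559, 0.2337, 0.0942]
tool_rot: [0.932, 0.362, 0.001, 0.001]
force: [0.0, -0.8, -2.4]
finger_gap: 0.365
```

Call:
drive_tool(linear=[[0,0,1.7],[0,0,1.7],[0,0,0]], rot=[[0,0,0],[0,0,0],[0,0,0]], hand=[20,20,20])

```text
t: 11.3
tcp_pos: [0.5562, 0.2338, 0.0944]
tool_rot: [0.932, 0.362, 0.001, 0.001]
force: [0.7, -0.6, -2.9]
finger_gap: 0.364
```

```bash
python3 -c "
from h import *
s=manip.sense(); print(s['tcp_pos'],s['force'],s['ft_torque'],s['tau'].round(2))
go(.5541,.2327,.091,42.3,1)
im=cams.snapshot('scene'); save('s3',cv2.resize(im[180:300,400:520],None,fx=5,fy=5,interpolation=cv2.INTER_CUBIC))
"
```

```text
[0.55617414 0.23381706 0.09443826] [ 0.74999107 -0.60960702 -2.87152341] [-0.04033691  0.0163477   0.02561907] [ 2.000e-02 -4.887e+01 -1.017e+01 -0.000e+00  7.000e-02 -0.000e+00]
n 1 lin mm/row [-2.3 -0.6  3.4] rot deg/row [ 0.18 -0.11  0.13] t 11.3 q [ 0.21  0.79  1.63 -0.    0.72  1.05] F [ 0.7 -0.6 -2.9] gap 0.364
```

View pics/s3.png

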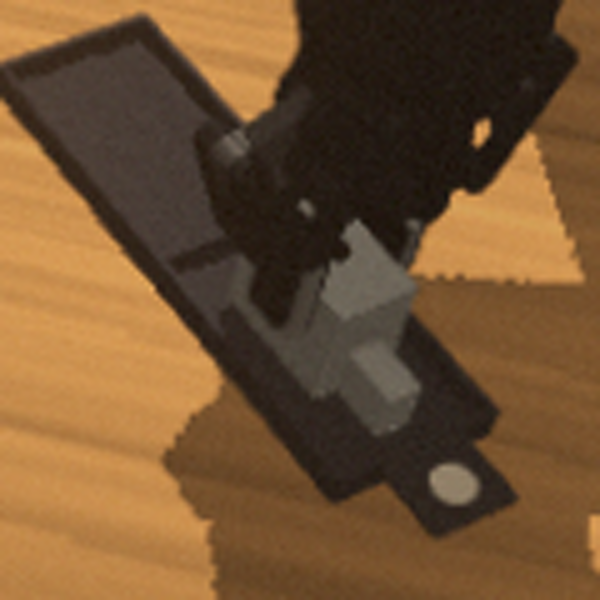

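It looks close to the floor, with the block inside the pocket walls, but force shows no contact yet. The smallest steps seem to get lost, so I'll try slightly larger ones.

Call:
drive_tool(linear=[[-1,0,2.5],[-1,0,2.5],[0,0,0]], rot=[[0,0,0],[0,0,0],[0,0,0]], hand=[20,20,20])

```text
t: 11.6
tcp_pos: [0.5564, 0.2339, 0.0947]
tool_rot: [0.932, 0.362, 0.004, 0.001]
force: [-0.2, 0.1, -3.1]
finger_gap: 0.366
```

Call:
drive_tool(linear=[[0,0,1.5]], rot=[[0,-0.4,0]], hand=[20])

```text
t: 11.68
tcp_pos: [0.5568, 0.234, 0.0939]
tool_rot: [0.932, 0.362, 0.002, 0.002]
force: [-2.4, 0.0, 18.2]
finger_gap: 0.363
```

```bash
python3 -c "
from h import *
s=manip.sense(); print(s['tcp_pos'],s['force'],s['ft_torque'])
go(.5541,.2327,.091,42.3,1)
"
```

```text
[0.55681649 0.23401313 0.09393051] [-2.4194559   0.04164116 18.15018422] [0.24968769 0.36870284 0.04985496]
n 1 lin mm/row [-2.9 -0.9  2.9] rot deg/row [ 0.29 -0.09  0.1 ] t 11.68 q [ 0.21  0.79  1.62 -0.01  0.72  1.05] F [-2.4  0.  18.2] gap 0.363
```

That confirms contact: 18 N at TCP height 94 mm, exactly the pocket floor. The zero rows had been relaxing the force. Releasing and rising now.

Call:
drive_tool(linear=[[0,0,0],[0,0,0],[0,0,0],[0,0,0],[0,0,0],[0,0,-6],[0,0,-12],[0,0,-16],[0,0,-16],[0,0,-16],[0,0,-8],[0,0,0]], rot=[[0,0,0],[0,0,0],[0,0,0],[0,0,0],[0,0,0],[0,0,0],[0,0,0],[0,0,0],[0,0,0],[0,0,0],[0,0,0],[0,0,0]], hand=[55,55,55,55,55,55,55,55,55,55,55,55])

```text
t: 12.68
tcp_pos: [0.5566, 0.2339, 0.1709]
tool_rot: [0.932, 0.361, 0.0, 0.002]
force: [0.4, -0.4, -0.7]
finger_gap: 0.644
```

```bash
python3 -c "
from h import *
s=manip.sense(); print(s['tcp_pos'])
look('w3',(.562,.24,.738))
go(.4877,-.1232,.16,121,20)
"
```

```text
[0.55658881 0.23391815 0.17089453]
0.71 [295.3, 144.7, 345.1, 248.5]
wrist fit [0.5625 0.239  0.7321] 41.9 0.03 body [0.5543 0.2316]
n 20 lin mm/row [-19.7  -0.9   0.5] rot deg/row [-0.    0.01 -3.93] t 12.78 q [ 0.21  0.68  1.6  -0.01  0.87  1.05] F [ 0.4 -0.5  0.6] gap 0.645
```

View pics/w3.png

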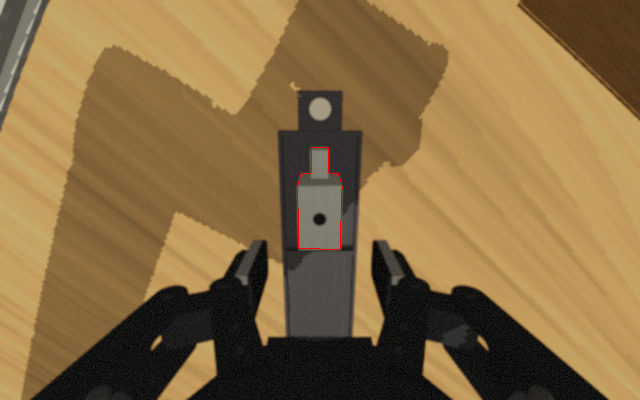

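Block 1 stands in the tab pocket, square (41.9° against 42.3°), with its tongue towards the tab. Moving to block 2.

Call:
drive_tool(linear=[[-19.7,-0.9,0.5],[-19.7,-0.9,0.5],[-19.7,-0.9,0.5],[-19.7,-0.9,0.5],[-19.7,-0.9,0.5],[-19.7,-0.9,0.5],[-19.7,-0.9,0.5],[-19.7,-0.9,0.5],[-19.7,-0.9,0.5],[-19.7,-0.9,0.5],[-19.7,-0.9,0.5],[-19.7,-0.9,0.5],[-19.7,-0.9,0.5],[-19.7,-0.9,0.5],[-19.7,-0.9,0.5],[-19.7,-0.9,0.5],[-19.7,-0.9,0.5],[-19.7,-0.9,0.5],[-15,-0.9,0],[0,0,0]], rot=[[0,0,-3.9],[0,0,-3.9],[0,0,-3.9],[0,0,-3.9],[0,0,-3.9],[0,0,-3.9],[0,0,-3.9],[0,0,-3.9],[0,0,-3.9],[0,0,-3.9],[0,0,-3.9],[0,0,-3.9],[0,0,-3.9],[0,0,-3.9],[0,0,-3.9],[0,0,-3.9],[0,0,-3.9],[0,0,-3.9],[0,0,-3],[0,0,0]], hand=[55,55,55,55,55,55,55,55,55,55,55,55,55,55,55,55,55,55,55,55])

```text
t: 14.45
tcp_pos: [0.4587, -0.1116, 0.1452]
tool_rot: [0.504, 0.864, -0.007, -0.015]
force: [1.1, 0.1, 0.5]
finger_gap: 0.646
```

```bash
python3 -c "
from h import *
s=manip.sense(); print(s['tcp_pos'])
go(.4877,-.1232,.16,120.8,6)
"
```

```text
[ 0.4586939  -0.11163315  0.14516319]
n 6 lin mm/row [-4.1  3.2 -2.6] rot deg/row [-0.27 -0.18 -0.22] t 14.45 q [-0.47  0.61  1.92 -0.02  0.64 -0.97] F [1.1 0.1 0.5] gap 0.646
```

Call:
drive_tool(linear=[[-4.1,3.2,-2.6],[-4.1,3.2,-2.6],[-4.1,3.2,-2.6],[-4.1,3.2,-2.6],[-4.1,3.2,-2.6],[-3,2,-1],[0,0,0]], rot=[[-0.27,-0.18,-0.2],[-0.27,-0.18,-0.2],[-0.27,-0.18,-0.2],[-0.27,-0.18,-0.2],[-0.27,-0.18,-0.2],[-0.27,-0.18,-0.2],[0,0,0]], hand=[55,55,55,55,55,55,55])

```text
t: 15.03
tcp_pos: [0.4865, -0.1198, 0.1583]
tool_rot: [0.495, 0.869, 0.001, -0.002]
force: [0.2, -0.5, -0.7]
finger_gap: 0.642
```

```bash
python3 -c "
from h import *
s=manip.sense(); print(s['tcp_pos'])
look('w4',(.482,-.1138,2.11))
go(.4877,-.1232,.10,120.8,8)
"
```

```text
[ 0.4864609  -0.11982157  0.15831555]
0.89 [297.9, 156.7, 342.6, 262.9]
wrist fit [ 0.4825 -0.1146  2.1234] 121.7 0.028 body [ 0.4882 -0.124 ]
n 8 lin mm/row [-0.6 -0.   7.2] rot deg/row [-0.01 -0.05 -0.02] t 15.13 q [-0.47  0.6   1.86  0.    0.68 -1.  ] F [ 0.9  0.2 -0.2] gap 0.645
```

View pics/w4.png

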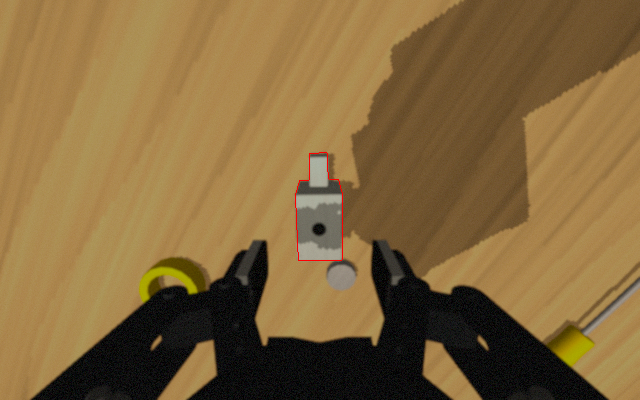

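Block 2 is at (319,220), centred. The fit agrees, and the knob at (341,275) lies behind the block, clear of the pads. Descending.

Call:
drive_tool(linear=[[-0.6,0,7.2],[-0.6,0,7.2],[-0.6,0,7.2],[-0.6,0,7.2],[-0.6,0,7.2],[-0.6,0,7],[-0.6,0,6],[0,0,4],[0,0,0]], rot=[[0,-0.05,-0.1],[0,-0.05,-0.1],[0,-0.05,-0.1],[0,-0.05,-0.1],[0,-0.05,-0.1],[0,-0.05,-0.1],[0,-0.05,-0.1],[0,0,0],[0,0,0]], hand=[55,55,55,55,55,55,55,55,55])

```text
t: 15.88
tcp_pos: [0.4858, -0.1224, 0.0975]
tool_rot: [0.489, 0.872, -0.001, -0.003]
force: [0.3, 0.5, 0.6]
finger_gap: 0.647
```

```bash
python3 -c "
from h import *
s=manip.sense(); print(s['tcp_pos'])
go(.4882,-.124,.091,121.4,3)
"
```

```text
[ 0.48580108 -0.12239411  0.09752155]
n 3 lin mm/row [-0.9  0.4  2.2] rot deg/row [-0.08 -0.08  0.01] t 15.88 q [-0.47  0.72  1.88 -0.    0.54 -1.02] F [0.3 0.5 0.6] gap 0.647
```

Call:
drive_tool(linear=[[-0.9,0.4,2.2],[-0.9,0.4,2],[-0.9,0.4,1.5],[0,0,0],[0,0,0],[0,0,0],[0,0,0],[0,0,0],[0,0,0],[0,0,0]], rot=[[-0.08,-0.08,0],[-0.08,-0.08,0],[-0.08,-0.08,0],[0,0,0],[0,0,0],[0,0,0],[0,0,0],[0,0,0],[0,0,0],[0,0,0]], hand=[55,55,55,55,20,20,20,20,20,20], force=50)

```text
t: 16.72
tcp_pos: [0.4889, -0.1245, 0.0919]
tool_rot: [0.489, 0.872, 0.0, 0.001]
force: [-0.3, 0.1, -2.4]
finger_gap: 0.359
```

```bash
python3 -c "
from h import *
s=manip.sense(); print(s['tcp_pos'])
go(.4882,-.124,.091,121.4,3)
"
```

```text
[ 0.48887933 -0.12445459  0.09187531]
n 3 lin mm/row [ 0.2 -0.1  0.3] rot deg/row [0.03 0.04 0.01] t 16.72 q [-0.47  0.73  1.88  0.    0.53 -1.02] F [-0.3  0.1 -2.4] gap 0.359
```

Call:
drive_tool(linear=[[0,0,-8],[0,0,-14],[0,0,-14],[0,0,-14],[0,0,-14],[0,0,-8],[0,0,0]], rot=[[0,0,0],[0,0,0],[0,0,0],[0,0,0],[0,0,0],[0,0,0],[0,0,0]], hand=[20,20,20,20,20,20,20])

```text
t: 17.3
tcp_pos: [0.4873, -0.1236, 0.1678]
tool_rot: [0.489, 0.872, 0.0, -0.001]
force: [0.6, -0.3, -1.7]
finger_gap: 0.364
```

```bash
python3 -c "
from h import *
s=manip.sense(); print(s['tcp_pos'])
go(.4753,.1610,.15,42.1,18)
"
```

```text
[ 0.48726931 -0.12357433  0.16781007]
n 18 lin mm/row [16.9 -3.2  1. ] rot deg/row [-0.01 -0.    4.41] t 17.3 q [-0.47  0.58  1.85  0.    0.71 -1.02] F [ 0.6 -0.3 -1.7] gap 0.364
```

Call:
drive_tool(linear=[[16.9,-3.2,0.8],[16.9,-3.2,0.8],[16.9,-3.2,0.8],[16.9,-3.2,0.8],[16.9,-3.2,0.8],[16.9,-3.2,0.8],[16.9,-3.2,0.8],[16.9,-3.2,0.8],[16.9,-3.2,0.8],[16.9,-3.2,0.8],[16.9,-3.2,0.8],[16.9,-3.2,0.8],[16.9,-3.2,0.8],[16.9,-3.2,0.8],[16.9,-3.2,0.8],[16.9,-3.2,0.8],[12,-2,0],[5,-1,0],[0,0,0]], rot=[[0,0,4.4],[0,0,4.4],[0,0,4.4],[0,0,4.4],[0,0,4.4],[0,0,4.4],[0,0,4.4],[0,0,4.4],[0,0,4.4],[0,0,4.4],[0,0,4.4],[0,0,4.4],[0,0,4.4],[0,0,4.4],[0,0,4.4],[0,0,4.4],[0,0,3],[0,0,1],[0,0,0]], hand=[20,20,20,20,20,20,20,20,20,20,20,20,20,20,20,20,20,20,20])

```text
t: 18.88
tcp_pos: [0.4579, 0.1564, 0.1487]
tool_rot: [0.93, 0.366, -0.005, -0.002]
force: [0.5, 0.9, -1.4]
finger_gap: 0.365
```

```bash
python3 -c "
from h import *
s=manip.sense(); print(s['tcp_pos'])
go(.4753,.1610,.113,42.1,8)
"
```

```text
[0.45793657 0.15644128 0.14869085]
n 8 lin mm/row [2.  1.1 4.4] rot deg/row [-0.05  0.06  0.11] t 18.88 q [0.1  0.61 1.91 0.   0.64 0.92] F [ 0.5  0.9 -1.4] gap 0.365
```

Call:
drive_tool(linear=[[3,1.8,3],[3,1.8,3],[3,1.8,3],[3,1.8,4.4],[2,1,4.4],[2,1,4.4],[0,0,4],[0,0,2],[0,0,0]], rot=[[-0.06,0.06,0.11],[-0.06,0.06,0.11],[-0.06,0.06,0.11],[-0.06,0.06,0.11],[-0.06,0.06,0.11],[-0.06,0.06,0.11],[-0.06,0.06,0.11],[0,0,0.1],[0,0,0]], hand=[20,20,20,20,20,20,20,20,20])

```text
t: 19.63
tcp_pos: [0.4759, 0.1587, 0.1154]
tool_rot: [0.934, 0.358, -0.003, 0.0]
force: [0.7, -0.1, -2.2]
finger_gap: 0.364
```

```bash
python3 -c "
from h import *
s=manip.sense(); print(s['tcp_pos'])
im=cams.snapshot('wrist'); save('w5',im)
go(.4753,.1610,.097,42.1,4)
"
```

```text
[0.47585581 0.15867533 0.11541991]
n 4 lin mm/row [ 0.3 -0.5  4.6] rot deg/row [-0.03  0.07 -0.02] t 19.68 q [ 0.1   0.68  1.88 -0.    0.58  0.94] F [-0.6  0.7 -2.1] gap 0.364
```

View pics/w5.png

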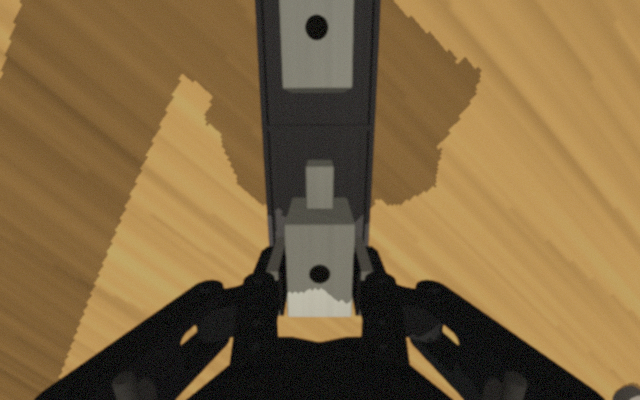

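Block 2 (319,240) is over the rear pocket, square with the tray and about centred. The cross wall at row 125 is well ahead of the tongue tip at row 160. Lowering.

Call:
drive_tool(linear=[[0.3,-0.5,4],[0.3,-0.5,4],[0.3,-0.5,3.5],[0.3,-0.5,2.5],[0,0,1],[0,0,0]], rot=[[0,0.07,0],[0,0.07,0],[0,0.07,0],[0,0.07,0],[0,0,0],[0,0,0]], hand=[20,20,20,20,20,20])

```text
t: 20.18
tcp_pos: [0.4749, 0.1613, 0.0994]
tool_rot: [0.933, 0.359, 0.0, -0.001]
force: [-0.3, -0.4, -1.3]
finger_gap: 0.366
```

```bash
python3 -c "
from h import *
go(.4753,.1610,.095,42.1,4)
"
```

```text
n 4 lin mm/row [0.  0.1 1.1] rot deg/row [-0.02 -0.01 -0.02] t 20.18 q [0.1  0.72 1.89 0.   0.54 0.94] F [-0.3 -0.4 -1.3] gap 0.366
```

Call:
drive_tool(linear=[[0,0,1.2],[0,0,1],[0,0,0.8],[0,0,0.6],[0,0,0.6]], rot=[[0,0,0],[0,0,0],[0,0,0],[0,0,0],[0,0,0]], hand=[20,20,20,20,20])

```text
t: 20.6
tcp_pos: [0.4752, 0.1614, 0.0951]
tool_rot: [0.933, 0.359, 0.0, -0.001]
force: [0.2, -0.1, -1.4]
finger_gap: 0.364
```

Call:
drive_tool(linear=[[0,0,0.7],[0,0,0.8]], rot=[[0,0,0],[0,0,0]], hand=[20,20])

```text
t: 20.77
tcp_pos: [0.4752, 0.1615, 0.0947]
tool_rot: [0.933, 0.359, 0.001, -0.001]
force: [-1.6, -0.1, 11.9]
finger_gap: 0.364
```

The block is on the floor (12 N at 94.7 mm; 94.9 expected). Releasing and retreating.

Call:
drive_tool(linear=[[0,0,0],[0,0,0],[0,0,0],[0,0,0],[0,0,0],[0,0,-6],[0,0,-12],[0,0,-16],[0,0,-16],[0,0,-16],[0,0,-16],[0,0,-16],[0,0,-8],[0,0,0]], rot=[[0,0,0],[0,0,0],[0,0,0],[0,0,0],[0,0,0],[0,0,0],[0,0,0],[0,0,0],[0,0,0],[0,0,0],[0,0,0],[0,0,0],[0,0,0],[0,0,0]], hand=[55,55,55,55,55,55,55,55,55,55,55,55,55,55])

```text
t: 21.93
tcp_pos: [0.4747, 0.1611, 0.2074]
tool_rot: [0.933, 0.359, 0.0, -0.001]
force: [-0.8, 0.5, -0.0]
finger_gap: 0.642
```

```bash
python3 -c "
from h import *
m=cams.camera_model('wrist'); im=cams.snapshot('wrist').copy()
for d in cams.regions_of('block_a','wrist'):
    r=d['rect']; print(d['score'],r)
    p0=toz(m,[(r[0]+r[2])/2,(r[1]+r[3])/2],.02)
    if d['score']>.4:
        p,f=fit([(m,d['pixels'].astype(float))],BLK,(p0[0],p0[1],.735),z0=.003)
        dx=p[:2]-[.5219,.2034]; c,s=np.cos(.738),np.sin(.738)
        print('world',p.round(4),'yaw',np.degrees(p[2]).round(1),'tray frame',np.round([c*dx[0]+s*dx[1],-s*dx[0]+c*dx[1]],4),round(f,3))
save('w6',im)
mt=cams.camera_model('top'); cams.snapshot('top')
for d in cams.spot_point('plain_block','top')[:1]: print('plain',d['at'])
print(manip.sense()['tcp_pos'])
"
```

```text
0.83 [298.1, 2.8, 346.1, 102.1]
world [0.5628 0.2392 0.7397] yaw 42.4 tray frame [ 0.0544 -0.001 ] 0.033
0.56 [302.3, 139.4, 338.1, 227.7]
world [0.4833 0.1691 0.7323] yaw 42.0 tray frame [-0.0517  0.0006] 0.058
plain [453.7, 187.1]
[0.47354397 0.16089691 0.20490856]
```

View pics/w6.png

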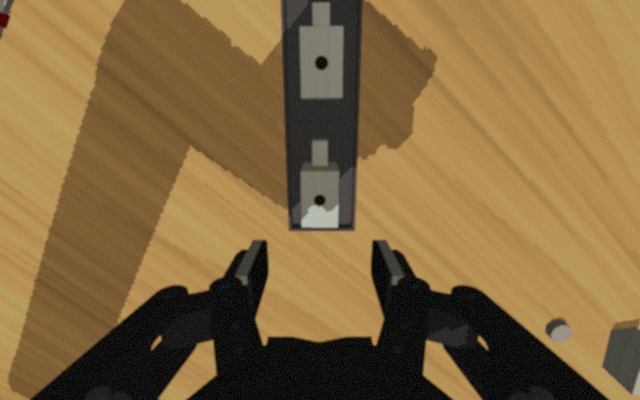

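Both blocks stand in their pockets at (321,60) and (320,195), square, with their tongues towards the tab. The gripper is clear, so I'm handing in.

```bash
python3 -c "
from h import *
print(order.sign_off())"
```

```text
the job is handed in; nothing more can be done
None
```

Both tongued blocks are in the tray, one in each pocket, upright with their tongues towards the finger tab. I handed the job in at about 22 s with the gripper well clear.

- **Fit in the pockets:** the last wrist-camera fit puts the blocks at x = +54.4 mm and -51.7 mm in the tray frame (pocket centres ±52). Both are within about 1 mm across, at yaws of 42.4° and 42.0° against the tray's 42.3°.
- **Set-down:** I lowered each block under force feedback until it touched the pocket floor, at 18 N and 12 N, at the height expected for the floor.
- **Plain block:** I did not touch it. The network's point moved about 3 px from the first picture, which I took as detection scatter.

**What went wrong on the way:**
- I first gripped block 1 about 7 mm too low and regripped it higher before lifting.
- I missed block 1's floor contact at first, because ending each move on a zero row relaxed the force. It was pressed lightly several times before release; the one press I could read was the 18 N.

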